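Tip the walnuts into the pan

TASK

Pick up the pale wooden pouring dish and, holding it close over the wide, shallow pan, tilt its open end down to about 45 degrees, keeping it tilted until both walnuts have rolled out into the pan. Then bring the dish level again and set it upright, centred, back on its narrow steel stand and let go; leave the pan, the other pot and everything else where they are.

Things in the scene. Friction and masses are not known exactly. Their poses are not given: they have to be found in the camera images.
- dish: Pale wooden pouring dish, a trough 130 mm long (x), 60 wide (y), 50 high, walls and floor 5, about 0.2 kg. Origin: centre of its underside, z up. Pouring end at -x: open but for a lip 3 mm above the floor; the flat side walls are full height from x = -30 to +65 mm and slope to 22 mm at the front; end wall at +x. Grip across the 60 mm width near the middle. Starts lengthwise on the stand.
- stand: Dark steel stand, fixed. Origin: centre of its underside. Foot 120 x 84 x 10 mm, slim flat top 104 mm (x) by 44 mm (y), 45 mm above the range top; the dish rests on it with its length along the stand's x and overhangs it by 8 mm on each side and 13 mm at each end.
- stand_top (a point): Centre of the stand's flat top, 45 mm above the range top; axes as the stand's.
- walnut_1: Walnut, a ball of 30 mm diameter, 14 g, loose in the dish at the start. Origin: its centre (axes turn as it rolls).
- walnut_2: A second walnut, the same.
- pan: Wide, shallow steel pan on one of the two left-hand burners (front or back): 160 mm outer diameter, 55 high, wall 3, floor 5 thick, loop handles at +x and -x reaching 96 mm from the axis, 45 mm up. Origin: centre of its underside (on the coil, 12 mm above the range top). Heavy, loose.
- pot: Narrower, taller steel pot on the other left-hand burner: 124 mm outer diameter, 90 mm high, loop handles at +x and -x reaching 78 mm from the axis. Origin: centre of its underside. Not to be disturbed.
- lemon: yellow lemon, about 78 x 55 x 56 mm, lying on the range. Origin: centre of its underside. Not to be disturbed.
- onion: red onion, 78 mm across, 84 mm tall, on the counter. Origin: centre of its underside. Not to be disturbed.
- salt_shaker: glass salt shaker with a grey top, 44 mm across, 90 mm tall, on the range. Origin: centre of its underside. Not to be disturbed.
- tomato_tin: low tin, 75 mm across, 58 mm tall, on the range. Origin: centre of its underside. Not to be disturbed.

How it is judged:
By the outcome, as a careful person would: the job done as asked, in the order asked, and still so for the second after the job is handed in, with the robot touching nothing.
It also fails if it takes over 51 s, if anything falls off the work surface, if the arm or the gripper's body presses on something with over 40 N, if the wrist force passes 120 N, or if a joint passes its speed limit or range.

ROBOT

A 7-joint arm with a two-finger parallel gripper is mounted at the origin on a cart in front of the work surface, level with it; the furniture and walls round the work are solid. World frame = base frame: x ahead of the robot, y to its left, z up, the work surface at z = 0. Lengths are in m, angles in rad, forces in N, time in s.
With the tool pointing down it reaches from about 0.4 to 0.75 m from the base axis. Payload 19.5 kg.
Tool frame: the origin (TCP) lies between the finger pads; the fingertips stand 19 mm ahead of it and the grasp point (between the pads) is the TCP; z points along the fingers, y is the line along which they close (so a half turn about z gives the same grasp; the last joint's range is limited). The gripper opens to 85 mm and grips with 20 to 120 N. Pads are 22 mm wide; open, the fingers measure 114 mm over their backs; the gripper's body (76 mm by 85 mm) begins 54 mm behind the grasp point. The pads swing forward as they close: fully open they stand 13 mm farther back than shut.
Start: joints at [1.124, 0.707, -0.028, 1.485, 0.022, 0.951, -0.075], TCP at [0.226, -0.529, 0.25] pointing down, gripper open.
Joint ranges: [-2.71, 2.71], [-0.32, 2.16], [-1.57, 1.52], [0, 2.45], [-1.46, 4.6], [0, 2.02], [-2.83, 2.83]. Speed limits (rad/s): [1.89, 1.89, 2.57, 2.57, 3.01, 3.01, 3.01].

INTERFACE

Orientations are given as [roll, pitch, yaw] about the fixed x, y, z axes, in that order (R = Rz(yaw) Ry(pitch) Rx(roll)).
In Python, from plant import env, optics gives the robot as it stands.
- The arm moves only by the shell command python3 -m crank 'ROWS'. ROWS is JSON, one flat list of numbers, 7 for each row, row after row: the shift along the tool's x, y, z in m, then the turn, a rotation vector about the tool's x, y, z in rad, then the closure, from 0 (fully open) to 1 (shut). In form: [tx, ty, tz, ax, ay, az, hand, tx, ty, tz, ax, ay, az, hand, ...]. A call has 1 to 5 rows; each row shifts and turns the commanded pose from where the row before left it, along the tool's axes as they then stand; what a row does not reach is not made up. A row lasts 1/8 s, in which the tool goes at most 62.5 mm and 10.7 degrees, less where a joint would pass 70% of its speed; a pose out of reach is approached as far as the arm can. A call with a gripper value outside its range is refused whole. The fingers move at their own pace and stop on an object; the grip force is fixed at half the most. Time passes only in rows, so rows that do not move let the fingers close. It gives the time, the measured TCP pose, the force, the opening and the grip force at its end, in the units of the state.
- env.state(): the state, without advancing time (a new reading comes with each control period).
- optics.get_image(name): name is "side" or "top"; returns the picture (420x560x3 uint8, red, green, blue); there is no depth.
- optics.camera_info(name): a dict with "camera_matrix" (3x3 intrinsics, pixels), "R" (3x3) and "t" (3): a world point X has camera coordinates R X + t. Camera axes: x right, y down, z forward; pixel columns grow to the right and rows downward; lengths in m; the calibration is good to about 2 mm. A picture is of the moment at which its call begins. camera_info takes no time and is no camera call.
- env.finish_job(): hands the job in; it is judged then, once.
The state is a dict: "time": time; "joint_positions": joint angles; "qvel": joint speeds; "tau": joint torques, N m; "tool_pos": TCP position; "orientation": TCP orientation; "force": force on the tool from outside, world axes, zero at the start; "wrist_torque": the same for the moment, N m; "width": opening from 0.0 (shut) to 1.0 (fully open); "finger_force": force on a finger pad.
Only numpy, scipy, OpenCV 4.12 (cv2) and the standard library are available. Lean on these libraries where they do the work, as an engineer would, in place of code of your own. Each camera call takes 0.05 s, during which the arm holds its last target. There are 200 camera calls.

## Working session

There is one attempt and no reset: what is moved stays moved. The work goes in short steps, Python scripts to look and compute and a shell command to move; the robot and the scene stay as the last step left them, time stands still between calls to the robot, and variables do not carry over. Pictures are saved under pics/ and viewed, at most 10 in all, crops included, and the job is handed in when it is done.

```bash
mkdir -p pics; python3 - <<'E'
from plant import env, optics
import cv2, numpy as np
np.set_printoptions(precision=4,suppress=True)
for n in("side","top"):
    im=optics.get_image(n); cv2.imwrite(f"pics/{n}0.png",im[:,:,::-1])
    c=optics.camera_info(n); R=np.array(c["R"]);print(n,c["camera_matrix"],R,-R.T@np.array(c["t"]))
print(env.state())
E
```

```text
side [[403.0692   0.     279.7568]
 [  0.     403.0692 200.7047]
 [  0.       0.       1.    ]] [[ 0.9956 -0.0935 -0.0078]
 [-0.0656 -0.635  -0.7697]
 [ 0.067   0.7668 -0.6384]] [ 0.4681 -0.8419  0.7715]
top [[402.9209   0.     285.8467]
 [  0.     402.9209 206.2672]
 [  0.       0.       1.    ]] [[-0.0083 -0.9998 -0.0161]
 [-0.991   0.0104 -0.1333]
 [ 0.1334  0.0149 -0.9909]] [ 0.3839 -0.0386  1.298 ]
{'time': 0.1, 'joint_positions': array([ 1.1243,  0.707 , -0.0276,  1.4849,  0.022 ,  0.9509, -0.0755]), 'qvel': array([-0.0001, -0.0025, -0.0001, -0.0009, -0.0003, -0.0002,  0.0015]), 'tau': array([ -0.0006, -88.43  ,   1.2359, -23.6457,   0.017 ,   0.0051,
         0.0001]), 'tool_pos': array([ 0.2264, -0.5283,  0.2499]), 'orientation': array([-3.1407,  0.    ,  0.4048]), 'force': array([ 0.6006, -0.3673, -0.2067]), 'wrist_torque': array([-0.0059,  0.0114, -0.016 ]), 'finger_force': 0.0, 'width': 1.0033819462029294}
```

View pics/top0.png

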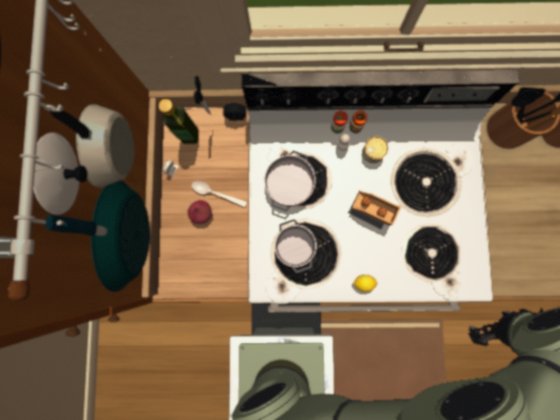

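View pics/side0.png

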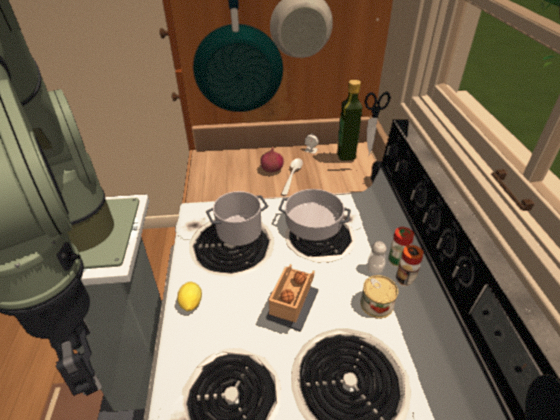

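The top view shows the pan at about (290,182), the pot at (295,246), the dish at (374,210) and the lemon at (366,284). The side view shows the dish at (291,293). I'll enlarge the dish to see which end is open.

```bash
python3 - <<'E'
import cv2, numpy as np
t=cv2.imread("pics/top0.png");s=cv2.imread("pics/side0.png")
a=cv2.resize(t[150:280,255:415],None,fx=2.5,fy=2.5,interpolation=cv2.INTER_CUBIC)
b=cv2.resize(s[180:340,220:360],(int(140*2.8),int(160*2.8)),interpolation=cv2.INTER_CUBIC)
H=max(a.shape[0],b.shape[0]);o=np.zeros((H,a.shape[1]+b.shape[1],3),np.uint8)
o[:a.shape[0],:a.shape[1]]=a;o[:b.shape[0],a.shape[1]:]=b
cv2.imwrite("pics/c0.png",o);print(o.shape)
E
```

```text
(448, 792, 3)
```

View pics/c0.png

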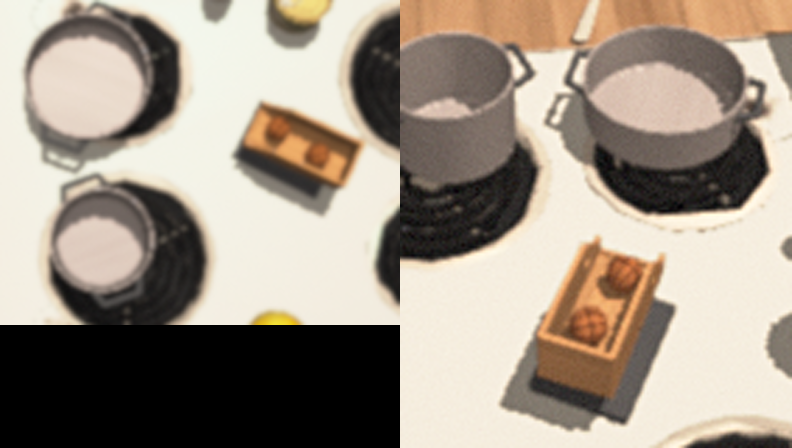

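The crop shows the open end facing left in the top view (+y, towards the pan), with the end wall at the right. I'll measure the positions now.

```bash
cat > h.py <<'E'
import cv2, numpy as np
from plant import env, optics
np.set_printoptions(precision=4,suppress=True)
def cast(n,uv,z):
    c=optics.camera_info(n);K=np.array(c["camera_matrix"]);R=np.array(c["R"]);C=-R.T@np.array(c["t"])
    uv=np.atleast_2d(np.array(uv,float));d=(np.c_[uv,np.ones(len(uv))]@np.linalg.inv(K).T)@R
    return C+d*((z-C[2])/d[:,2])[:,None]
def woodmask(im):
    h=cv2.cvtColor(im,cv2.COLOR_BGR2HSV);return cv2.inRange(h,(5,90,60),(22,255,255))
E
python3 - <<'E'
from h import *
for n,(x0,y0,x1,y1) in {"top":(340,180,410,240),"side":(255,250,330,335)}.items():
    im=cv2.imread(f"pics/{n}0.png");m=np.zeros(im.shape[:2],np.uint8);m[y0:y1,x0:x1]=woodmask(im)[y0:y1,x0:x1]
    c=max(cv2.findContours(m,0,1)[0],key=cv2.contourArea);p=cv2.approxPolyDP(c,1.7,True)[:,0]
    print(n,cv2.contourArea(c),cv2.minAreaRect(c));print(np.c_[p,cast(n,p,.095)])
# pans
im=cv2.imread("pics/top0.png");h=cv2.cvtColor(im,cv2.COLOR_BGR2HSV)
for nm,u,v in(("pan",290,182),("pot",295,246)): print(nm,cast("top",[(u,v)],.067),[h[v,x].tolist() for x in range(u-35,u+36,3)])
# walnuts
for n,w in(("top",[(255+276/2.5,150+127/2.5),(255+317/2.5,150+154/2.5)]),("side",[(220+(625-400)/2.8,180+273/2.8),(220+(588-400)/2.8,180+324/2.8)])):print(cast(n,w,.065))
# pan rim in side crop: left,right,top,bottom of the rim
print(cast("side",[(220+186/2.8,180+60/2.8),(220+346/2.8,180+75/2.8),(220+265/2.8,180+27/2.8)],.067))
print(cast("top",[(255+27/2.5,150+80/2.5),(255+153/2.5,150+72/2.5),(255+88/2.5,150+11/2.5),(255+88/2.5,150+140/2.5)],.067))
E
```

```text
top 877.0 ((375.64776611328125, 207.35940551757812), (44.203277587890625, 22.00694465637207), 24.623563766479492)
[[357.     195.       0.5778  -0.2355   0.095 ]
 [352.     206.       0.5445  -0.2194   0.095 ]
 [353.     209.       0.5354  -0.2222   0.095 ]
 [388.     224.       0.4893  -0.3249   0.095 ]
 [393.     222.       0.4951  -0.34     0.095 ]
 [399.     206.       0.5431  -0.3601   0.095 ]
 [361.     191.       0.5899  -0.2479   0.095 ]]
side 1560.0 ((289.32757568359375, 291.9310302734375), (33.98224639892578, 56.451385498046875), 21.801410675048828)
[[290.     265.       0.5409  -0.2526   0.095 ]
 [284.     268.       0.5268  -0.2598   0.095 ]
 [269.     297.       0.4885  -0.3336   0.095 ]
 [269.     314.       0.4856  -0.3741   0.095 ]
 [296.     321.       0.5363  -0.3951   0.095 ]
 [308.     291.       0.5699  -0.3265   0.095 ]
 [313.     271.       0.5886  -0.2746   0.095 ]
 [308.     274.       0.5766  -0.2818   0.095 ]
 [292.     269.       0.5439  -0.2644   0.095 ]]
pan [[ 0.6255 -0.0337  0.067 ]] [[24, 16, 244], [26, 15, 244], [28, 14, 243], [20, 31, 216], [11, 42,
[... 275 characters left out ...]
20, 20, 39]]
pot [[ 0.4274 -0.047   0.067 ]] [[21, 18, 244], [21, 18, 244], [23, 17, 244], [21, 18, 242], [19, 43, 234], [14, 48, 170], [11, 41, 193], [11, 36, 224], [12, 38, 223], [12, 38, 223], [12, 38, 224], [12, 35, 224], [12, 36, 224], [12, 38, 223], [11, 37, 221], [12, 38, 222], [11, 40, 209], [11, 36, 119], [10, 39, 118], [12, 41, 93], [18, 41, 81], [13, 45, 40], [0, 29, 26], [15, 16, 32]]
[[ 0.5643 -0.2656  0.065 ]
 [ 0.5302 -0.3147  0.065 ]]
[[ 0.5629 -0.2652  0.065 ]
 [ 0.5283 -0.3116  0.065 ]]
[[ 0.5599 -0.0005  0.067 ]
 [ 0.7101 -0.0386  0.067 ]
 [ 0.6448  0.0431  0.067 ]]
[[ 0.6264  0.0415  0.067 ]
 [ 0.6347 -0.1152  0.067 ]
 [ 0.7136 -0.0352  0.067 ]
 [ 0.5503 -0.0336  0.067 ]]
```

Both views agree to within about 3 mm:
- **Pan:** centre about (0.632, -0.037).
- **Dish:** centre about (0.5435, -0.289), with the pouring direction at about 65.5°.

I'll move above the dish.

```bash
python3 -m crank '[0.039,-0.0095,0,0,0,0,0, 0.039,-0.0095,0,0,0,0,0, 0.039,-0.0095,0,0,0,0,0, 0.039,-0.0095,0,0,0,0,0, 0.039,-0.0095,0,0,0,0,0]'; python3 -m crank '[0.039,-0.0095,0,0,0,0,0, 0.039,-0.0095,0,0,0,0,0, 0.039,-0.0095,0,0,0,0,0, 0.039,-0.0095,0,0,0,0,0, 0.039,-0.0095,0,0,0,0,0]'; python3 -m crank '[0,0,0,0,0,-0.148,0, 0,0,0,0,0,-0.148,0, 0,0,0,0,0,-0.148,0, 0,0,0,0,0,-0.148,0, 0,0,0,0,0,-0.148,0]'
```

```text
time: 0.72
tool_pos: [0.3879, -0.4071, 0.2501]
orientation: [-3.141, 0.0, 0.405]
force: [0.4, -1.3, -0.4]
width: 0.993
finger_force: 0.0
time: 1.35
tool_pos: [0.5484, -0.2866, 0.25]
orientation: [-3.141, 0.0, 0.405]
force: [0.2, 0.9, 0.9]
width: 1.0
finger_force: 0.0
time: 1.98
tool_pos: [0.5474, -0.2875, 0.25]
orientation: [-3.141, -0.0, 1.15]
force: [0.2, 0.0, 0.0]
width: 1.0
finger_force: 0.0
```

The arm tracks exactly. Before grasping, I'll check that the tilted pour pose is reachable with the gripper empty.

```bash
python3 -m crank '[0.037,-0.0045,0,0,0,0,0, 0.037,-0.0045,0,0,0,0,0, 0.037,-0.0045,0,0,0,0,0, 0.037,-0.0045,0,0,0,0,0, 0.037,-0.0045,0,0,0,0,0]'; python3 -m crank '[0,0,0.02,0,-0.16,0,0, 0,0,0.02,0,-0.16,0,0, 0,0,0.02,0,-0.16,0,0, 0,0,0.02,0,-0.16,0,0, 0,0,0,0,-0.16,0,0]'; python3 -c "
from h import *;print(env.state()['joint_positions'])"
```

```text
time: 2.6
tool_pos: [0.6036, -0.1087, 0.25]
orientation: [-3.141, 0.0, 1.145]
force: [-0.6, -0.0, -0.3]
width: 1.002
finger_force: 0.0
time: 3.22
tool_pos: [0.5953, -0.127, 0.173]
orientation: [-3.14, 0.806, 1.146]
force: [0.6, -0.1, 0.0]
width: 0.999
finger_force: 0.0
[-0.2285  1.0963  0.2304  1.1804  0.4945  1.344  -0.733 ]
```

The tilted pose is reachable. I'll go back over the dish, descend partway and look.

```bash
python3 -m crank '[0,0,0,0,0.16,0,0, 0,0,-0.02,0,0.16,0,0, 0,0,-0.02,0,0.16,0,0, 0,0,-0.02,0,0.16,0,0, 0,0,-0.02,0,0.16,0,0]'; python3 -m crank '[-0.0376,0.0039,0,0,0,0,0, -0.0376,0.0039,0,0,0,0,0, -0.0376,0.0039,0,0,0,0,0, -0.0376,0.0039,0,0,0,0,0, -0.0376,0.0039,0,0,0,0,0]';python3 -m crank '[0,0,0.03,0,0,0,0,0,0,0.03,0,0,0,0,0,0,0.03,0,0,0,0,0,0,0.02,0,0,0,0,0,0,0,0,0,0,0]'; python3 - <<'E'
from h import *
print(env.state()['tool_pos'],env.state()['orientation'])
a=optics.get_image("side")[:,:,::-1];b=optics.get_image("top")[:,:,::-1]
cv2.imwrite("pics/s1.png",a);cv2.imwrite("pics/t1.png",b)
o=np.hstack([cv2.resize(a[200:340,220:350],None,fx=3,fy=3,interpolation=2),cv2.resize(b[140:280,315:445],None,fx=3,fy=3,interpolation=2)]);cv2.imwrite("pics/c1.png",o)
E
```

```text
time: 3.85
tool_pos: [0.6086, -0.0985, 0.2473]
orientation: [3.141, -0.005, 1.145]
force: [0.7, -0.9, -0.6]
width: 1.0
finger_force: 0.0
time: 4.47
tool_pos: [0.5479, -0.2793, 0.2461]
orientation: [-3.141, -0.0, 1.145]
force: [0.3, -0.3, -0.3]
width: 1.0
finger_force: 0.0
time: 5.1
tool_pos: [0.5479, -0.2779, 0.1351]
orientation: [-3.139, -0.0, 1.145]
force: [-0.4, -0.4, -0.3]
width: 1.002
finger_force: 0.0
[ 0.5479 -0.2779  0.1351] [-3.139  -0.0001  1.1449]
```

View pics/c1.png

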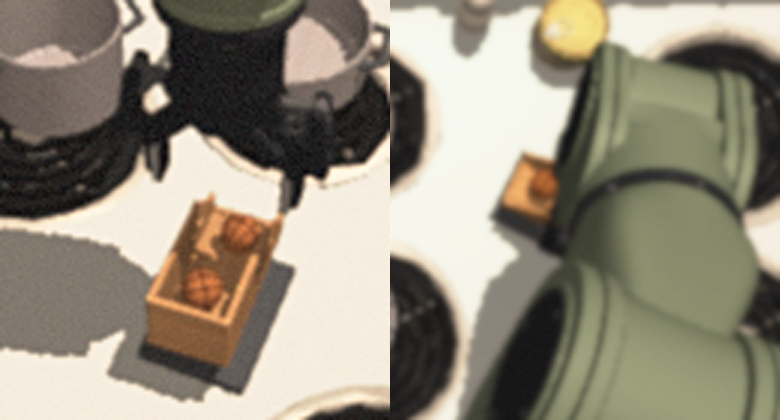

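```bash
python3 - <<'E'
from h import *
t=cast("side",[(271.7,258.3),(316.7,266.7)],.127);print("tips",t,t.mean(0))
e=cast("side",[(269.3,299.5),(296,308)],.095);print(e)
g=cast("top",[(399.4,207.5),(391.5,224)],.095);print(g)
for q in(e,g):
    d=q[1]-q[0]; a=np.arctan2(d[1],d[0]); L=np.hypot(*d[:2]); m=q.mean(0)[:2]
    f=np.array([np.cos(np.radians(65.6)),np.sin(np.radians(65.6))]); print(L,np.degrees(a),m+f*.065)
E
```

```text
tips [[ 0.5006 -0.2578  0.127 ]
 [ 0.5924 -0.2907  0.127 ]] [ 0.5465 -0.2743  0.127 ]
[[ 0.4887 -0.3398  0.095 ]
 [ 0.54   -0.3655  0.095 ]]
[[ 0.5385 -0.361   0.095 ]
 [ 0.4891 -0.3353  0.095 ]]
0.057431552746447054 -26.55084818217214 [ 0.5412 -0.2934]
0.055670483306177056 152.47758860202853 [ 0.5407 -0.289 ]
```

The fingertips straddle the dish's centre line. I need to shift 14 mm back along its length, then descend and close.

```bash
python3 -m crank '[-0.0143,0,0,0,0,0.012,0, 0,0,0.02,0,0,0,0, 0,0,0.025,0,0,0,0, 0,0,0.02,0,0,0,0, 0,0,0,0,0,0,0]'; python3 -m crank '[0,0,0,0,0,0,1,0,0,0,0,0,0,1,0,0,0,0,0,0,1,0,0,0,0,0,0,1,0,0,0,0,0,0,1]';python3 -m crank '[0,0,0,0,0,0,1,0,0,0,0,0,0,1,0,0,0,0,0,0,1]'
```

```text
time: 5.82
tool_pos: [0.5418, -0.292, 0.0709]
orientation: [-3.14, 0.0, 1.132]
force: [-0.2, -0.9, 0.1]
width: 1.002
finger_force: 0.0
time: 6.45
tool_pos: [0.543, -0.2918, 0.0728]
orientation: [3.14, 0.0, 1.132]
force: [-1.4, -1.0, 7.5]
width: 0.695
finger_force: 65.5
time: 6.82
tool_pos: [0.543, -0.2918, 0.0727]
orientation: [3.14, 0.0, 1.132]
force: [-0.2, -1.3, 7.4]
width: 0.69
finger_force: 65.5
```

```bash
python3 -m crank '[0,0,-0.008,0,0,0,1, 0,0,-0.015,0,0,0,1, 0,0,-0.025,0,0,0,1, 0,0,-0.03,0,0,0,1, 0,0,-0.025,0,0,0,1]';python3 -m crank '[0,0,-0.015,0,0,0,1,0,0,-0.007,0,0,0,1,0,0,0,0,0,0,1]'; python3 - <<'E'
from h import *
print(env.state()['tool_pos'],env.state()['orientation'])
a=optics.get_image("side")[:,:,::-1];b=optics.get_image("top")[:,:,::-1]
cv2.imwrite("pics/s2.png",a);cv2.imwrite("pics/t2.png",b)
o=np.hstack([cv2.resize(a[180:340,220:350],None,fx=3,fy=3,interpolation=2),cv2.resize(b[140:300,315:445],None,fx=3,fy=3,interpolation=2)]);cv2.imwrite("pics/c2.png",o)
E
```

```text
time: 7.45
tool_pos: [0.5427, -0.2913, 0.1767]
orientation: [3.14, -0.0, 1.133]
force: [0.2, 0.5, -2.3]
width: 0.695
finger_force: 65.1
time: 7.82
tool_pos: [0.5425, -0.2912, 0.1962]
orientation: [-3.141, -0.0, 1.133]
force: [0.1, 0.6, -2.2]
width: 0.694
finger_force: 65.1
[ 0.5425 -0.2912  0.1962] [-3.1414 -0.0001  1.1328]
```

View pics/c2.png

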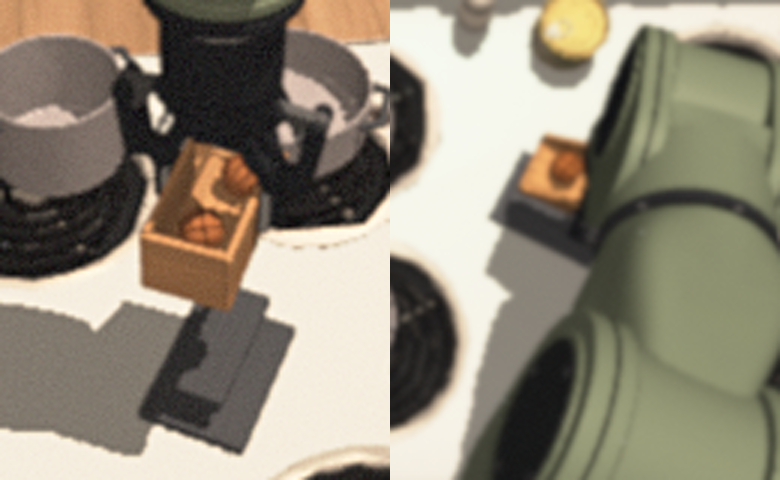

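The dish is lifted level with both walnuts inside, and the stand is visible below at crop (225,375). I'll carry it over the pan, keeping the acceleration low.

```bash
python3 -m crank '[0.008,-0.0027,0,0,0,0,1, 0.018,-0.0027,0,0,0,0,1, 0.028,-0.0027,0,0,0,0,1, 0.033,-0.0027,0,0,0,0,1, 0.033,-0.0027,0,0,0,0,1]';python3 -m crank '[0.033,-0.0027,0,0,0,0,1, 0.03,-0.0027,0,0,0,0,1, 0.023,-0.0027,0,0,0,0,1, 0.014,-0.0027,0,0,0,0,1, 0.007,-0.0027,0,0,0,0,1]';python3 -m crank '[0,0,0.012,0,0,0,1, 0,0,0.02,0,0,0,1,0,0,0.013,0,0,0,1,0,0,0,0,0,0,1]'; python3 - <<'E'
from h import *
print(env.state()['tool_pos'],env.state()['orientation'])
a=optics.get_image("side")[:,:,::-1];b=optics.get_image("top")[:,:,::-1]
cv2.imwrite("pics/s3.png",a);cv2.imwrite("pics/t3.png",b)
o=np.hstack([cv2.resize(a[150:340,200:350],None,fx=2.6,fy=2.6,interpolation=2),cv2.resize(b[120:310,270:420],None,fx=2.6,fy=2.6,interpolation=2)]);cv2.imwrite("pics/c3.png",o)
E
```

```text
time: 8.55
tool_pos: [0.5818, -0.1743, 0.1963]
orientation: [-3.141, -0.001, 1.134]
force: [-0.2, 0.8, -2.9]
width: 0.693
finger_force: 65.1
time: 9.18
tool_pos: [0.6144, -0.0732, 0.1962]
orientation: [-3.141, -0.0, 1.134]
force: [0.2, 0.2, -2.9]
width: 0.698
finger_force: 65.1
time: 9.68
tool_pos: [0.6139, -0.0747, 0.1503]
orientation: [-3.14, 0.001, 1.132]
force: [-0.2, 0.6, -2.8]
width: 0.695
finger_force: 65.1
[ 0.6139 -0.0747  0.1503] [-3.14    0.0006  1.1322]
```

View pics/c3.png

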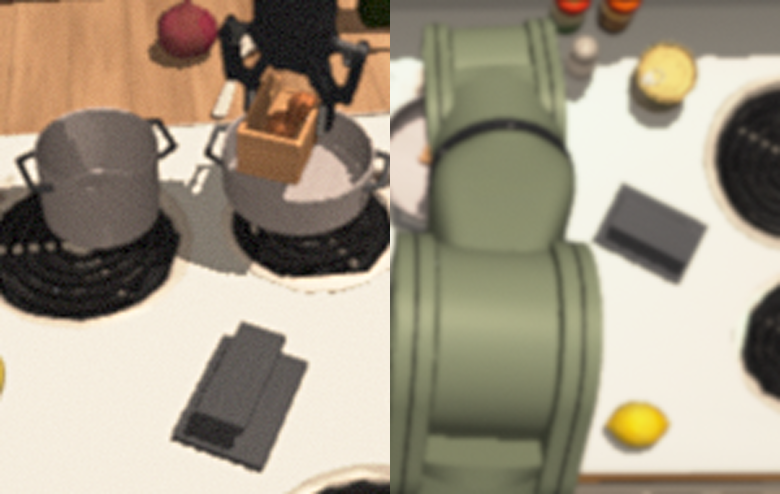

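The dish is over the pan with both walnuts inside, and the whole stand can be seen in both views. Now I'll tilt to 45° and hold it.

```bash
python3 -m crank '[0,0,0,0,-0.06,0,1,0,0,0,0,-0.08,0,1,0,0,0,0,-0.08,0,1,0,0,0,0,-0.08,0,1,0,0,0,0,-0.08,0,1]';python3 -m crank '[0,0,0,0,-0.08,0,1,0,0,0,0,-0.08,0,1,0,0,0,0,-0.08,0,1,0,0,0,0,-0.08,0,1,0,0,0,0,-0.08,0,1]';python3 -m crank '[0,0,0,0,-0.02,0,1,0,0,0,0,0,0,1,0,0,0,0,0,0,1,0,0,0,0,0,0,1,0,0,0,0,0,0,1]';python3 -m crank '[0,0,0,0,0,0,1,0,0,0,0,0,0,1,0,0,0,0,0,0,1,0,0,0,0,0,0,1,0,0,0,0,0,0,1]'; python3 - <<'E'
from h import *
print(env.state()['tool_pos'],env.state()['orientation'])
a=optics.get_image("side")[:,:,::-1];b=optics.get_image("top")[:,:,::-1]
cv2.imwrite("pics/s4.png",a);cv2.imwrite("pics/t4.png",b)
o=np.hstack([cv2.resize(a[150:250,230:370],None,fx=3.5,fy=3.5,interpolation=2),cv2.resize(b[140:240,250:335],None,fx=3.5,fy=3.5,interpolation=2)]);cv2.imwrite("pics/c4.png",o)
E
```

```text
time: 10.4
tool_pos: [0.6148, -0.074, 0.1522]
orientation: [3.14, 0.382, 1.132]
force: [-0.4, -0.4, -2.5]
width: 0.697
finger_force: 65.1
time: 11.02
tool_pos: [0.6148, -0.0738, 0.152]
orientation: [3.14, 0.781, 1.132]
force: [-0.4, 0.1, -2.8]
width: 0.695
finger_force: 65.2
time: 11.65
tool_pos: [0.6144, -0.0743, 0.1515]
orientation: [3.141, 0.799, 1.132]
force: [-0.1, 0.0, -1.9]
width: 0.695
finger_force: 65.2
time: 12.28
tool_pos: [0.6144, -0.0742, 0.1513]
orientation: [-3.141, 0.8, 1.133]
force: [0.0, 0.0, -2.2]
width: 0.702
finger_force: 65.2
[ 0.6144 -0.0742  0.1513] [-3.1415  0.7999  1.1329]
```

View pics/c4.png

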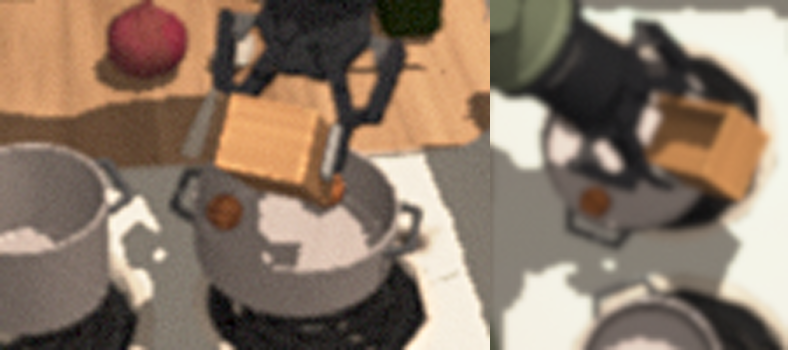

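One walnut is in the pan at the left, crop (223,210). The other is partly hidden by the dish at crop (335,190). I'll check by casting rays whether it has left the dish, and hold the tilt meanwhile.

```bash
python3 -m crank '[0,0,0,0,0,0,1,0,0,0,0,0,0,1,0,0,0,0,0,0,1,0,0,0,0,0,0,1]' | head -2; python3 - <<'E'
from h import *
b=optics.get_image("side")[:,:,::-1];cv2.imwrite("pics/s5.png",b)
print(cast("side",[(325.7,204.3),(293.7,210)],.032))
for f in("s4","s5"):
    im=cv2.imread(f"pics/{f}.png");h=cv2.cvtColor(im,cv2.COLOR_BGR2HSV)
    m=cv2.inRange(h,(3,110,40),(17,255,165));m[:175]=0;m[235:]=0;m[:,:280]=0;m[:,345:]=0
    n,_,s,c=cv2.connectedComponentsWithStats(m);print([(s[i].tolist(),c[i]) for i in range(1,n) if s[i,4]>12])
E
```

```text
time: 12.88
tool_pos: [0.6144, -0.0742, 0.1513]
[[0.6741 0.0172 0.032 ]
 [0.5807 0.002  0.032 ]]
[([280, 177, 9, 19, 78], array([282.3077, 183.0513])), ([287, 177, 9, 19, 65], array([291.4462, 186.4154])), ([293, 184, 36, 25, 199], array([315.9497, 200.4121])), ([289, 206, 10, 10, 79], array([293.6962, 210.1266]))]
[([280, 177, 9, 20, 80], array([282.3125, 183.1375])), ([287, 177, 9, 19, 62], array([291.3548, 186.8065])), ([293, 184, 36, 25, 198], array([316.6364, 200.2879])), ([289, 205, 10, 11, 81], array([293.5926, 210.0988]))]
```

```bash
python3 -m crank '[-0.009,0,-0.009,0,0,0,1,-0.011,0,-0.011,0,0,0,1,-0.011,0,-0.011,0,0,0,1,-0.009,0,-0.009,0,0,0,1,0,0,0,0,0,0,1]' | head -3; python3 - <<'E'
from h import *
a=optics.get_image("side")[:,:,::-1]
b=optics.get_image("top")[:,:,::-1]
o=np.hstack([cv2.resize(a[130:250,230:370],None,fx=3.5,fy=3.5,interpolation=2),cv2.resize(b[130:250,250:335],None,fx=3.5,fy=3.5,interpolation=2)]);cv2.imwrite("pics/c6.png",o)
E
```

```text
time: 13.55
tool_pos: [0.615, -0.0734, 0.2089]
orientation: [3.14, 0.799, 1.132]
```

View pics/c6.png

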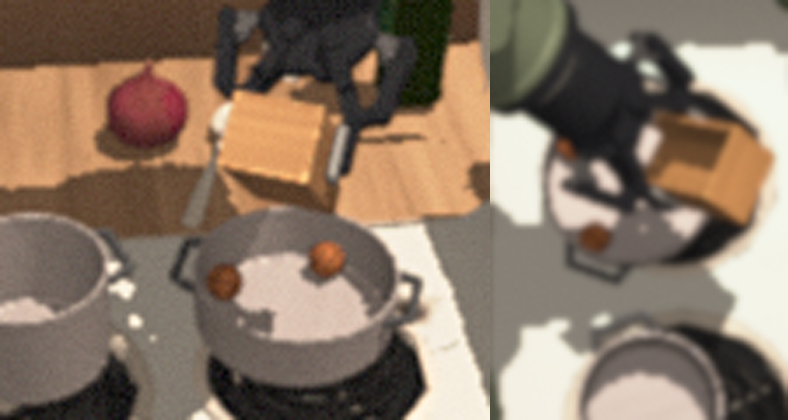

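Both walnuts are in the pan, at crop (225,282) and (327,259), and the dish is empty. I'll level the dish and measure the stand from the earlier clear pictures.

```bash
python3 -m crank '[0,0,0,0,0.1,0,1,0,0,0,0,0.15,0,1,0,0,0,0,0.15,0,1,0,0,0,0,0.15,0,1,0,0,0,0,0.15,0,1]'|head -3; python3 -m crank '[0,0,0,0,0.1,0,1,0,0,0,0,0,0,1]' | head -3; python3 - <<'E'
from h import *
import itertools
for n,(x0,y0,x1,y1) in {"t3":(345,185,415,235),"s3":(262,270,322,335)}.items():
    im=cv2.imread(f"pics/{n}.png");cam="top" if n[0]=="t" else "side"
    g=im.max(2);m=np.zeros_like(g);m[y0:y1,x0:x1]=(g<130)[y0:y1,x0:x1]*255
    c=max(cv2.findContours(m,0,1)[0],key=cv2.contourArea);p=cv2.approxPolyDP(c,1.8,True)[:,0]
    print(n);print(np.c_[p,cast(cam,p,.005)[:,:2],cast(cam,p,.045)[:,:2]])
s=[(200+x/2.6,150+y/2.6) for x,y in((243,322),(286,337),(240,420),(188,412))]
q=cast("side",s,.045);print("top face",q,q.mean(0))
# predicted pixel of hypothesised stand: centre (.543,-.2915), heading 1.132
def proj(cam,X):
    c=optics.camera_info(cam);x=np.array(X)@np.array(c["R"]).T+np.array(c["t"]);x=x@np.array(c["camera_matrix"]).T;return x[:,:2]/x[:,2:]
f=np.array([np.cos(1.132),np.sin(1.132)]);l=np.array([f[1],-f[0]])
for z,a,b in((0.0,.06,.042),(.01,.06,.042),(.045,.052,.022)):
    P=[np.r_[np.array([.543,-.2915])+i*a*f+j*b*l,z] for i,j in((1,-1),(1,1),(-1,1),(-1,-1))]
    print(z,"top",proj("top",P).round(1).tolist(),"side",proj("side",P).round(1).tolist())
E
```

```text
time: 14.28
tool_pos: [0.6146, -0.0734, 0.2078]
orientation: [3.141, 0.096, 1.133]
time: 14.52
tool_pos: [0.6141, -0.0754, 0.2077]
orientation: [-3.141, 0.001, 1.13]
t3
[[359.     192.       0.6021  -0.257    0.5954  -0.2502]
 [349.     212.       0.5371  -0.2227   0.5324  -0.217 ]
 [380.     227.       0.4877  -0.3204   0.4845  -0.3117]
 [390.     207.       0.552   -0.3551   0.5468  -0.3453]]
s3
[[293.     274.       0.5546  -0.2036   0.5501  -0.2369]
 [289.     280.       0.5428  -0.2211   0.5389  -0.2535]
 [285.     281.       0.5329  -0.2232   0.5295  -0.2554]
 [266.     318.       0.4805  -0.3215   0.4799  -0.3487]
 [300.     330.       0.5512  -0.3586   0.5469  -0.3838]
 [317.     290.       0.6049  -0.2572   0.5978  -0.2877]
 [307.     285.       0.5837  -0.2403   0.5777  -0.2717]
 [308.     279.       0.5887  -0.2226   0.5824  -0.2549]]
top face [[ 0.5512 -0.2366  0.045 ]
 [ 0.5867 -0.2572  0.045 ]
 [ 0.5365 -0.3383  0.045 ]
 [ 0.4949 -0.3264  0.045 ]] [ 0.5423 -0.2896  0.045 ]
0.0 top [[347.8, 214.2], [358.1, 190.9], [392.2, 206.1], [382.1, 229.7]] side [[283.8, 281.2], [317.4, 290.5], [302.3, 333.2], [265.8, 321.9]]
0.01 top [[348.2, 213.9], [358.6, 190.4], [393.0, 205.7], [382.8, 229.4]] side [[283.8, 278.5], [317.6, 287.9], [302.4, 330.6], [265.7, 319.2]]
0.045 top [[354.7, 207.9], [360.2, 195.2], [390.9, 208.9], [385.5, 221.7]] side [[290.8, 273.5], [309.0, 278.5], [294.9, 315.2], [275.3, 309.3]]
```

The stand measures about (0.543, -0.290) with heading about 62.7°. That agrees with where the dish was gripped, apart from a 2° yaw correction. I'll return above the stand.

```bash
python3 -m crank '[-0.028,0.0035,0,0,0,0,1,-0.028,0.0035,0,0,0,0,1,-0.028,0.0035,0,0,0,0,1,-0.028,0.0035,0,0,0,0,1,-0.028,0.0035,0,0,0,0,1]'|head -3;python3 -m crank '[-0.028,0.0035,0,0,0,0,1,-0.028,0.0035,0,0,0,0,1,-0.0285,0.003,0,0,0,0,1,0,0,0,0,0,0.036,1,0,0,0.02,0,0,0,1]'|head -3;python3 -m crank '[0,0,0.03,0,0,0,1,0,0,0.03,0,0,0,1,0,0,0.025,0,0,0,1,0,0,0.01,0,0,0,1,0,0,0,0,0,0,1]'; python3 - <<'E'
from h import *
s=env.state();print(s['tool_pos'],s['orientation'])
a=optics.get_image("side")[:,:,::-1];cv2.imwrite("pics/s7.png",a)
cv2.imwrite("pics/c7.png",cv2.resize(a[230:345,235:345],None,fx=5,fy=5,interpolation=2))
E
```

```text
time: 15.15
tool_pos: [0.5711, -0.2075, 0.2072]
orientation: [-3.14, 0.002, 1.134]
time: 15.78
tool_pos: [0.5454, -0.2874, 0.1881]
orientation: [3.141, 0.001, 1.097]
time: 16.4
tool_pos: [0.5447, -0.2877, 0.0927]
orientation: [-3.141, 0.0, 1.098]
force: [0.0, 0.0, -1.7]
width: 0.694
finger_force: 65.3
[ 0.5447 -0.2877  0.0927] [-3.1406  0.0005  1.0977]
```

View pics/c7.png

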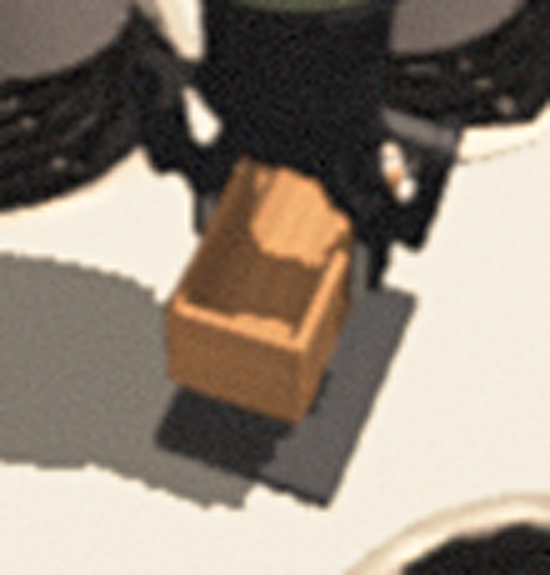

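```bash
python3 - <<'E'
from h import *
f=np.array([np.cos(1.0977),np.sin(1.0977)])
for uv,z in(([(269.4,290),(295.4,299.6)],.115),([(268.7,306),(295.5,314)],.065)):
    q=cast("side",uv,z)[:,:2];d=q[1]-q[0];m=q.mean(0)
    print(np.hypot(*d),np.degrees(np.arctan2(d[1],d[0])),m+.065*f)
E
```

```text
0.05681987038955293 -29.98341749119887 [ 0.5442 -0.2879]
0.05882145024700811 -25.081143361158063 [ 0.5434 -0.2884]
```

The held dish's centre coincides with the TCP within 1 mm. I'll shift 3 mm along the dish and lower it slowly.

```bash
python3 -m crank '[-0.003,0,0,0,0,0,1,0,0,0.008,0,0,0,1,0,0,0.006,0,0,0,1,0,0,0.003,0,0,0,1,0,0,0,0,0,0,1]'; python3 -m crank '[0,0,0.0015,0,0,0,1,0,0,0.0015,0,0,0,1,0,0,0,0,0,0,1]'
```

```text
time: 17.08
tool_pos: [0.543, -0.291, 0.0756]
orientation: [-3.141, -0.0, 1.097]
force: [0.6, -0.4, -2.0]
width: 0.693
finger_force: 65.3
time: 17.45
tool_pos: [0.5431, -0.2911, 0.0729]
orientation: [-3.142, -0.0, 1.097]
force: [0.1, 0.0, -1.9]
width: 0.693
finger_force: 65.4
```

```bash
python3 -m crank '[0,0,0.0008,0,0,0,1,0,0,0.0007,0,0,0,1,0,0,0,0,0,0,1]' | grep -E "pos|force"
```

```text
tool_pos: [0.5431, -0.2911, 0.0727]
force: [-8.3, 4.5, 22.5]
finger_force: 68.1
```

It's seated. I'll ease off slightly and release.

```bash
python3 -m crank '[0,0,-0.001,0,0,0,1,0,0,0,0,0,0,1]' | grep -E "pos|force"; python3 -m crank '[0,0,0,0,0,0,0,0,0,0,0,0,0,0,0,0,0,0,0,0,0,0,0,0,0,0,0,0,0,0,0,0,0,0,0]'; python3 -m crank '[0,0,-0.01,0,0,0,0,0,0,-0.02,0,0,0,0,0,0,-0.03,0,0,0,0,0,0,-0.03,0,0,0,0,0,0,-0.03,0,0,0,0]' | grep pos;python3 -m crank '[-0.03,0,-0.02,0,0,0,0,-0.05,0,0,0,0,0,0,-0.05,0,0,0,0,0,0,-0.05,0,0,0,0,0,0,-0.04,0,0,0,0,0,0]' | grep pos;python3 -m crank '[-0.04,0,0,0,0,0,0,-0.04,0,0,0,0,0,0,-0.03,0,0,0,0,0,0,0,0,0,0,0,0,0]' | grep pos; python3 - <<'E'
from h import *
a=optics.get_image("side")[:,:,::-1];b=optics.get_image("top")[:,:,::-1];cv2.imwrite("pics/s8.png",a);cv2.imwrite("pics/t8.png",b)
cv2.imwrite("pics/c8.png",np.hstack([cv2.resize(a[180:340,215:345],None,fx=3,fy=3,interpolation=2),cv2.resize(b[140:300,260:396],None,fx=3,fy=3,interpolation=2)]))
E
```

```text
tool_pos: [0.5431, -0.2911, 0.0728]
force: [-2.3, 2.3, 8.5]
finger_force: 66.6
time: 18.7
tool_pos: [0.543, -0.2911, 0.0723]
orientation: [-3.141, -0.0, 1.097]
force: [0.4, -0.2, 0.6]
width: 1.002
finger_force: 0.0
tool_pos: [0.543, -0.2911, 0.1942]
tool_pos: [0.4413, -0.4886, 0.2132]
tool_pos: [0.3905, -0.5864, 0.2126]
```

View pics/c8.png

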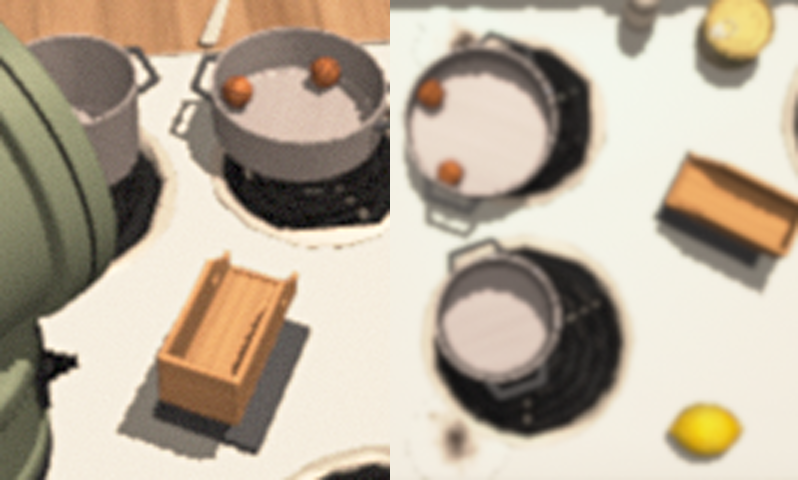

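Both walnuts are in the pan, and the dish is upright on the stand as it was at the start. I'll do a quick numeric check against the first picture before handing in.

```bash
python3 - <<'E'
from h import *
for n in("top0","t8"):
    im=cv2.imread(f"pics/{n}.png");m=np.zeros(im.shape[:2],np.uint8);m[180:240,340:410]=woodmask(im)[180:240,340:410]
    c=max(cv2.findContours(m,0,1)[0],key=cv2.contourArea);print(n,cv2.minAreaRect(c))
E
```

```text
top0 ((375.64776611328125, 207.35940551757812), (44.203277587890625, 22.00694465637207), 24.623563766479492)
t8 ((375.1000061035156, 207.79998779296875), (43.826927185058594, 21.913463592529297), 26.56505012512207)
```

```bash
python3 -c "
from plant import env
print(env.finish_job())"
```

```text
the job is handed in; nothing more can be done
None
```

The job is handed in: both walnuts are in the pan, the dish is level and upright on its stand within about 2 mm of where it started, and the pan, pot and lemon look unmoved, at about 21 s on the robot's clock.

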